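Put the sculptor's bench in order

TASK

Sort the five loose things into their places: stand the clay heads upright in the two-bay tray, the larger head in the wide bay and the smaller in the narrow bay; lay each steel tube in the cradle of the rack that suits its length (the longer one on the long rails), resting between the rails and centred along them; and lay the knife flat and lengthwise in the long plain tray. Set the fragile heads down gently, do not drop them, and leave the bottle and the stone alone.

Things in the scene. Friction and masses are not known exactly. Their poses are not given: they have to be found in the camera images.
- head_large: The larger of two sculpted bald heads of bare fired clay, standing upright on its neck: 66 mm tall, round, 50 mm across between heights 26 and 44 mm; neck 32 mm across, 14 mm high. Origin: centre of the neck's underside; z up, nose along -x. Grip it across y (temples) 35 mm above the origin; nose and ears (behind the temples) stand out 5 mm and are only looks. About 90 g.
- head_small: The smaller clay head, same look, standing upright: 46 mm tall, 36 mm across between heights 18 and 31 mm, neck 22 mm across and 10 mm high. Origin: centre of the neck's underside; z up, the nose points along -x. Best gripped across y about 25 mm above the origin. About 45 g.
- tube_long: The longer of two plain steel armature tubes, lying on its side: 28 mm diameter, 90 mm long. Origin: the middle of its axis (14 mm above the bench); its x axis runs along the tube. It can roll. About 80 g.
- tube_short: The shorter steel tube, lying: 28 mm diameter, 54 mm long. Origin: the middle of its axis; x along the tube. About 50 g.
- knife: A modelling knife lying flat: dark square wooden handle 75 x 13 x 13 mm, brass ferrule and thin steel blade, 120 mm long in all. Origin: middle of its length, on its underside; x runs along it towards the blade, z up. The handle spans x = -60 to +15 mm; it balances close to x = -8 mm, a good place to grip. About 35 g.
- head_tray: White low tray with two bays, 80 x 132 mm, fixed. Origin: centre of its underside; z up. Floor and walls 4 mm thick, wall tops 14 mm above the bench. The bays lie side by side along y, each 72 mm long in x and centred at x = 0: the wide bay (72 mm in y) is centred at y = +26 mm, the narrow bay (48 mm in y) at y = -38 mm.
- tube_rack: White rack, fixed: base 110 (x) x 124 (y) x 6 mm, two pairs of upright rails along x. Origin: centre of its underside; z up. Rails 4 mm thick, 18 mm clear between the two of a pair, tops 22 mm above the bench. A tube lies on its pair, sunk a little between the rails, its axis 33 mm above the bench. Long cradle (rails 82 mm long) at x = 0, y = +31 mm; short one (46 mm long) at x = 0, y = -31 mm.
- knife_tray: White long plain tray without bays, 72 (x) x 150 (y) mm, fixed to the bench; walls and floor 4 mm thick, inside 64 x 142 mm, wall tops 12 mm above the bench. Origin: centre of its underside; z up, its length runs along y.
- bottle: Bystander, to be left alone: pale pink bottle with a white cap, 52 mm diameter, 130 mm tall, to the robot's left. Origin: centre of its underside.
- stone: Bystander, to be left alone: smooth round dark stone, 68 mm across, 36 mm high, to the robot's right. Origin: centre of its underside.
Things that resemble listed ones, but are neither listed nor needed, are in the scene too. What is shaped like the head_large but purple is not meant.

How it is judged:
At the end, for the whole second after the job is handed in: Each head upright (0.15 rad) on the floor of its own bay; each tube on its own cradle, sunk between the rails (4 mm in height, 8 mm sideways), centred along them within 15 mm, parallel within 0.15 rad; knife flat in the long tray, along it within 0.3 rad; all released, at rest (x of head_large in the frame of head_tray between -0.028 and 0.028 m and y of head_large in the frame of head_tray between 0.002 and 0.05 m and z of head_large in the frame of head_tray between 0 and 0.008 m and angle between each of head_large, head_small's own z axis and vertical below 0.15 rad and x of head_small in the frame of head_tray between -0.028 and 0.028 m and y of head_small in the frame of head_tray between -0.056 and -0.02 m and z of head_small in the frame of head_tray between 0 and 0.008 m and x of tube_long in the frame of tube_rack between -0.015 and 0.015 m and y of tube_long in the frame of tube_rack between 0.023 and 0.039 m and z of tube_long in the frame of tube_rack between 0.0287 and 0.0367 m and angle between the x axis of each of tube_long, tube_short and the x axis of tube_rack, either way round below 0.15 rad and x of tube_short in the frame of tube_rack between -0.015 and 0.015 m and y of tube_short in the frame of tube_rack between -0.039 and -0.023 m and z of tube_short in the frame of tube_rack between 0.0287 and 0.0367 m and x of knife in the frame of knife_tray between -0.028 and 0.028 m and y of knife in the frame of knife_tray between -0.015 and 0.015 m and z of knife in the frame of knife_tray between 0 and 0.008 m and angle between the x axis of knife and the y axis of knife_tray, either way round below 0.3 rad and linear speed of each of head_large, head_small, tube_long, tube_short, knife below 0.02 m/s); the robot touches nothing.
It fails at once if the larger clay head is let go in mid-air (underside more than 30 mm above the bench without the fingers on it) (height (world z) of head_large above 0.03 m and contact force between the fingers and head_large below 0.01 N).
It fails at once if the smaller clay head is let go in mid-air (underside more than 30 mm above the bench without the fingers on it) (height (world z) of head_small above 0.03 m and contact force between the fingers and head_small below 0.01 N).
It fails at once if the bottle or the stone is pushed more than 30 mm or the bottle tips over (distance of any of bottle, stone from where it was at the start of the episode above 0.03 m or angle between bottle's own z axis and vertical above 0.4 rad).
It also fails if it takes over 136 s, if anything falls off the work surface, if the arm or the gripper's body presses on something with over 40 N, if the wrist force passes 120 N, or if a joint passes its speed limit or range.

ROBOT

A 6-joint arm with a two-finger parallel gripper is mounted at the origin on the work surface. World frame = base frame: x ahead of the robot, y to its left, z up, the work surface at z = 0. Lengths are in m, angles in rad, forces in N, time in s.
With the tool pointing down it reaches from about 0.35 to 0.975 m from the base axis. Payload 4.9 kg.
Tool frame: the origin (TCP) lies at the very end of the fingers, on their centre line; the grasp point (between the pads) lies 19 mm behind it (ctrl.grasp_offset is the distance from the TCP to the grasp point, in m); z points along the fingers, y is the line along which they close (so a half turn about z gives the same grasp; the last joint's range is limited). The gripper opens to 85 mm and grips with 20 to 120 N. Pads are 22 mm wide; open, the fingers measure 114 mm over their backs; the gripper's body (76 mm by 85 mm) begins 54 mm behind the grasp point. The pads swing forward as they close: fully open they stand 13 mm farther back than shut.
Start: joints at [-1.336, 0.053, 1.613, -0, 1.476, -0.119], TCP at [0.217, -0.586, 0.231] pointing down, gripper open.
Joint ranges: [-3.01, 3.01], [-1.01, 2.22], [0.06, 2.58], [-1.02, 4.17], [0.09, 2.62], [-3.14, 3.14]. Speed limits (rad/s): [2.57, 2.57, 3.14, 3.14, 3.14, 3.14].

INTERFACE

Orientations are given as a rotation vector (axis times angle).
In Python, from station import ctrl, optics gives the robot as it stands.
- The arm moves only by the shell command python3 -m handwheel 'ROWS' [OPENING] [FORCE]. ROWS is JSON, a list of rows, each an object of numbers: "tx", "ty", "tz": the shift along the tool's x, y, z in mm; "roll": the turn about the tool's z in rad. A call has 1 to 12 rows; each row shifts and turns the commanded pose from where the row before left it, along the tool's axes as they then stand; what a row does not reach is not made up. A row lasts 1/12 s, in which the tool goes at most 41.7 mm and 7.16 degrees, less where a joint would pass 70% of its speed; a pose out of reach is approached as far as the arm can. A call with a gripper value outside its range is refused whole. OPENING is the finger opening in mm, from 0 to 85.4, set as the call begins (- or left out, the last holds). The fingers move at their own pace and stop on an object; FORCE is the grip in N (left out, the last holds). Time passes only in rows, so rows that do not move let the fingers close. It gives the time, the measured TCP pose, the force, the opening and the grip force at its end, in the units of the state.
- ctrl.get_obs(): the state, without advancing time (a new reading comes with each control period).
- optics.get_image(name): name is "scene" or "side" or "wrist"; returns (picture, depth): 420x560x3 uint8, red, green, blue; 420x560 float32, m along the optical axis (not along the pixel's ray), 0 where there is no reading.
- optics.camera_params(name): a dict with "mtx" (3x3 intrinsics, pixels), "k1" (the pictures are not rectified: a ray, as slopes to the right and down, at radius r is drawn at 1 + k1 r^2 times it, then the intrinsics apply), "extrinsics" (4x4, takes a point from camera to world coordinates); the wrist camera has in their place "tool_from_camera" (4x4, takes a point from camera to tool coordinates, whose origin is the TCP and whose axes are the flange's). Camera axes: x right, y down, z forward; pixel columns grow to the right and rows downward; lengths in m; the calibration is good to about 2 mm. A picture is of the moment at which its call begins: read the wrist's pose just before it. camera_params takes no time and is no camera call.
- ctrl.finish_job(): hands the job in; it is judged then, once.
The state is a dict: "t": time; "q": joint angles; "dq": joint speeds; "effort": joint torques, N m; "tool_pos": TCP position; "tool_rot": TCP orientation; "contact_force": force on the tool from outside, world axes, zero at the start; "wrist_torque": the same for the moment, N m; "opening": finger opening in m; "grip_force": force on a finger pad.
Only numpy, scipy, OpenCV 4.12 (cv2) and the standard library are available. Lean on these libraries where they do the work, as an engineer would, in place of code of your own. Each camera call takes 0.05 s, during which the arm holds its last target. There are 200 camera calls.

## Working session

There is one attempt and no reset: what is moved stays moved. The work goes in short steps, Python scripts to look and compute and a shell command to move; the robot and the scene stay as the last step left them, time stands still between calls to the robot, and variables do not carry over. Pictures are saved under pics/ and viewed, at most 14 in all, crops included, and the job is handed in when it is done.

```bash
ls; mkdir -p pics; python3 - <<'E'
from station import ctrl, optics
import cv2,numpy as np
o=ctrl.get_obs(); print(o['t'],o['tool_pos'],o['tool_rot'],o['opening'],ctrl.grasp_offset)
for n in ['scene','side','wrist']:
    p=optics.camera_params(n); print(n,{k:np.round(v,4).tolist() for k,v in p.items()})
    im,d=optics.get_image(n); np.savez(f'pics/{n}0.npz',im=im,d=d)
    cv2.imwrite(f'pics/{n}0.png',im[:,:,::-1])
E
```

```text
pics
0.0 [ 0.21637463 -0.58567951  0.23004158] [-3.09049966e+00 -5.52409420e-01  1.63283888e-04] 0.08537463095016508 0.0187
scene {'mtx': [[413.9642, 0.0, 285.326], [0.0, 413.9642, 217.0655], [0.0, 0.0, 1.0]], 'k1': -0.0742, 'extrinsics': [[-0.7184, 0.4101, -0.5619, 1.1158], [0.6954, 0.4068, -0.5923, 0.6823], [-0.0143, -0.8163, -0.5774, 0.7197], [0.0, 0.0, 0.0, 1.0]]}
side {'mtx': [[437.8122, 0.0, 281.5241], [0.0, 437.8122, 201.2749], [0.0, 0.0, 1.0]], 'k1': -0.0352, 'extrinsics': [[0.9857, -0.0994, 0.136, 0.2705], [-0.1682, -0.6247, 0.7625, -1.0326], [0.0091, -0.7745, -0.6325, 0.8621], [0.0, 0.0, 0.0, 1.0]]}
wrist {'mtx': [[300.9445, 0.0, 280.5633], [0.0, 300.9445, 212.6423], [0.0, 0.0, 1.0]], 'k1': -0.0303, 'tool_from_camera': [[-0.0008, -0.9641, -0.2657, 0.0674], [1.0, -0.0011, 0.0006, 0.0011], [-0.0009, -0.2657, 0.9641, -0.1429], [0.0, 0.0, 0.0, 1.0]]}
```

View pics/scene0.png

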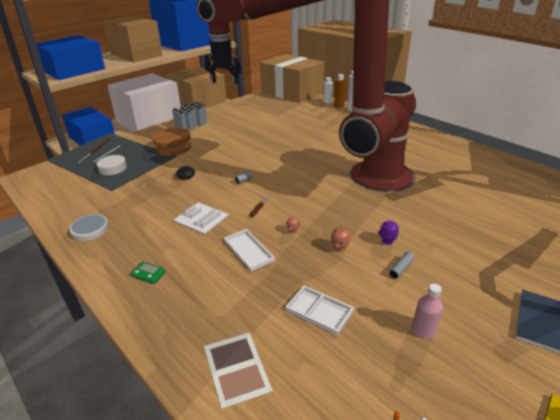

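View pics/side0.png

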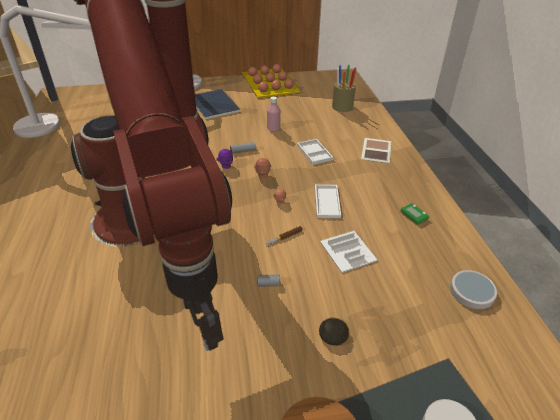

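The scene view shows the following, at these pixels:
- **Heads:** large clay head (340,238), its purple look-alike (389,232) and the small clay head (293,223).
- **Tubes and knife:** long tube (402,264), short tube (244,178) and knife (259,206).
- **Places:** head tray (320,308), knife tray (248,249) and rack (201,217).
- **Bystanders:** bottle (427,312) and stone (185,172).

In the side view the same things appear at large head (263,167), small head (280,196), long tube (243,148), short tube (268,281), knife (285,237), rack (348,250) and stone (334,332).

Possible mix-ups, in scene pixels:
- Large head: the purple head (389,232), ruled out by colour.
- Heads: the clay balls on the yellow tray (side view 271,80).
- Knife: the pen-like tools on the dark mat (100,150).
- Tubes: the grey cylinders in the background (190,115).
- Head tray: the palette frame (237,368).

I choose the bare-clay heads, the two steel tubes on the bench and the wooden-handled knife at (259,206).

```bash
cat > h.py <<'E'
import numpy as np,cv2
from station import ctrl,optics
from scipy.spatial.transform import Rotation as R
def grab(n,save=None):
    o=ctrl.get_obs(); im,d=optics.get_image(n); p=optics.camera_params(n)
    if n=='wrist':
        T=np.eye(4);T[:3,:3]=R.from_rotvec(o['tool_rot']).as_matrix();T[:3,3]=o['tool_pos'];T=T@p['tool_from_camera']
    else: T=np.array(p['extrinsics'])
    if save: cv2.imwrite('pics/'+save,im[:,:,::-1])
    return im,d,T,p
def slopes(p,uv):
    K=np.array(p['mtx']);k=p['k1']
    return cv2.undistortPoints(np.asarray(uv,float).reshape(-1,1,2),K,np.array([k,0,0,0.])).reshape(-1,2)
def cloud(d,T,p):
    h,w=d.shape;v,u=np.mgrid[:h,:w]
    s=slopes(p,np.stack([u,v],-1).reshape(-1,2))
    P=np.c_[s,np.ones(len(s))]*d.reshape(-1,1)
    return (P@T[:3,:3].T+T[:3,3]).reshape(h,w,3)
def toplane(T,p,uv,z):
    s=slopes(p,uv);D=np.c_[s,np.ones(len(s))]@T[:3,:3].T
    return T[:3,3]+D*((z-T[2,3])/D[:,2])[:,None]
E
python3 - <<'E'
from h import *
for n in ['scene','side']:
    z=np.load(f'pics/{n}0.npz');p=optics.camera_params(n)
    P=cloud(z['d'],np.array(p['extrinsics']),p);im=z['im']
    m=(z['d']>0)&(P[...,2]>.007)&(P[...,2]<.16)&(P[...,0]>.15)&(P[...,0]<1.0)&(abs(P[...,1])<.55)
    nn,l,st,c=cv2.connectedComponentsWithStats(m.astype(np.uint8))
    print(n)
    for i in range(1,nn):
        if st[i,4]<25: continue
        q=P[l==i]
        r=cv2.minAreaRect(q[:,:2].astype(np.float32)*1000)
        print(c[i].round(),st[i,4],'ctr',np.round(r[0]),'size',np.round(r[1]),'ang',round(r[2]),'zmax',round(q[:,2].max()*1000),im[l==i].mean(0).round())
E
```

```text
scene
[185. 172.] 207 ctr [ 496. -478.] size [57. 64.] ang 44 zmax 38 [45. 42. 34.]
[244. 177.] 130 ctr [ 369. -308.] size [29. 56.] ang 83 zmax 30 [100.  98.  98.]
[258. 207.] 96 ctr [ 437. -148.] size [120.  13.] ang 24 zmax 16 [99. 69. 46.]
[202. 215.] 377 ctr [ 596. -237.] size [ 92. 106.] ang 11 zmax 25 [183. 177. 175.]
[ 88. 227.] 756 ctr [ 869. -417.] size [109. 105.] ang 68 zmax 28 [137. 138. 139.]
[293. 224.] 155 ctr [456.  15.] size [33. 40.] ang 41 zmax 47 [148.  92.  71.]
[388. 231.] 347 ctr [308. 230.] size [38. 55.] ang 27 zmax 67 [ 82.  37. 102.]
[249. 249.] 272 ctr [596. -13.] size [154.  75.] ang 80 zmax 15 [179. 172. 168.]
[340. 239.] 359 ctr [417. 161.] size [41. 56.] ang 70 zmax 68 [142.  88.  68.]
[401. 264.] 340 ctr [366. 319.] size [96. 28.] ang 5 zmax 32 [115. 114. 114.]
[148. 272.] 464 ctr [ 839. -117.] size [52. 75.] ang 21 zmax 23 [ 62. 120.  72.]
[319. 308.] 612 ctr [619. 265.] size [ 84. 133.] ang 13 zmax 19 [177. 170. 167.]
[428. 312.] 1130 ctr [509. 465.] size [39. 51.] ang 17 zmax 132 [142. 109. 113.]
side
[273. 115.] 348 ctr [498. 450.] size [42. 47.]
[... 376 characters left out ...]
446.   4.] size [27. 39.] ang 60 zmax 46 [142.  92.  69.]
[415. 213.] 289 ctr [ 838. -124.] size [50. 78.] ang 21 zmax 21 [ 79. 124.  76.]
[289. 233.] 107 ctr [ 448. -147.] size [89. 15.] ang 22 zmax 16 [99. 70. 44.]
[342. 240.] 225 ctr [ 591. -198.] size [84. 43.] ang 14 zmax 22 [162. 158. 150.]
[352. 252.] 64 ctr [ 603. -253.] size [47.  9.] ang 11 zmax 23 [162. 158. 151.]
[356. 258.] 70 ctr [ 609. -275.] size [47. 10.] ang 10 zmax 23 [162. 158. 150.]
[473. 288.] 1311 ctr [ 867. -422.] size [109. 109.] ang 33 zmax 25 [138. 141. 139.]
[268. 280.] 236 ctr [ 368. -316.] size [26. 53.] ang 82 zmax 28 [112. 111. 108.]
[334. 331.] 662 ctr [ 490. -486.] size [66. 65.] ang 75 zmax 37 [56. 48. 37.]
```

```bash
cat >> h.py <<'E'
def psi(o=None):
    o=o or ctrl.get_obs(); X=R.from_rotvec(o['tool_rot']).as_matrix()[:,0]
    return np.degrees(np.arctan2(X[1],X[0]))
def need(x,y,z,ps):
    """mm, deg -> shift in the present tool axes (mm) and roll (rad)"""
    o=ctrl.get_obs(); M=R.from_rotvec(o['tool_rot']).as_matrix()
    d=M.T@(np.array([x,y,z])-1000*o['tool_pos']); a=(psi(o)-ps+180)%360-180
    a90=(a+90)%180-90
    print('t %.2f'%o['t'],'need',d.round(1),'norm %.0f'%np.linalg.norm(d),'roll %.3f (or mod pi %.3f)'%(np.radians(a),np.radians(a90)),'q6 %.2f'%o['q'][5])
def comps(save=None,zmin=.007,zmax=.16,area=60,n='wrist'):
    im,d,T,p=grab(n,save); P=cloud(d,T,p)
    o=ctrl.get_obs()
    m=(d>0)&(P[...,2]>zmin)&(P[...,2]<zmax)
    nn,l,st,c=cv2.connectedComponentsWithStats(m.astype(np.uint8))
    for i in range(1,nn):
        if st[i,4]<area: continue
        q=P[l==i]; r=cv2.minAreaRect(q[:,:2].astype(np.float32)*1000)
        print(c[i].round(),st[i,4],'ctr',np.round(r[0],1),'size',np.round(r[1],1),'ang',round(r[2],1),'zmax',round(q[:,2].max()*1000),im[l==i].mean(0).round())
    return im,P,l
E
python3 -m handwheel '[{"tx":30,"ty":-25.5,"tz":10},{"tx":30,"ty":-25.5,"tz":10},{"tx":30,"ty":-25.5,"tz":10},{"tx":30,"ty":-25.5,"tz":10},{"tx":30,"ty":-25.5,"tz":10},{"tx":30,"ty":-25.5,"tz":10},{"tx":30,"ty":-25.5,"tz":10},{"tx":30,"ty":-25.5,"tz":10},{"roll":0.12},{"roll":0.12},{"roll":0.12},{"roll":0.12}]' 60 40
python3 - <<'E'
from h import *
im,P,l=comps('w1.png')
need(369,-312,30,-7)
E
```

```text
[468.  70.] 19274 ctr [ 394.6 -723.9] size [136.5 150.4] ang 21.6 zmax 59 [122.  86.  57.]
[499. 267.] 9565 ctr [ 215.  -866.6] size [133.3  95.1] ang 0.1 zmax 83 [72. 72. 72.]
t 0.20 need [ 238.  -203.8  200.8] norm 372 roll 0.476 (or mod pi 0.476) q6 -0.12$[0]: bad value
```

View pics/w1.png

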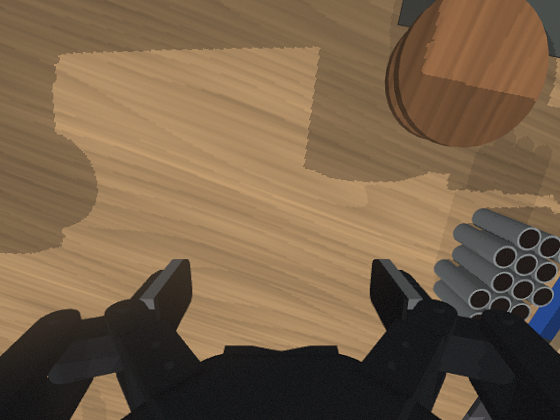

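The wrist view shows only the start area: a wooden lid (470,70) and background tubes (500,260), neither of which is wanted. The call was refused, so I'll check what form a row must take.

```bash
python3 -m handwheel '[{"tx":30,"ty":-25,"tz":10,"roll":0}]' 60 40; python3 -m handwheel -h | head -20
python3 -c "
from h import *
need(369,-312,150,-7)"
```

```text
t: 0.28
tool_pos: [0.2339, -0.5566, 0.223]
tool_rot: [3.089, 0.544, -0.002]
contact_force: [0.5, 0.7, 1.1]
opening: 0.0752
grip_force: 0.0
t 0.28 need [ 210.7 -184.    71.5] norm 289 roll 0.471 (or mod pi 0.471) q6 -0.07invalid input: not JSON, or not a number
```

```bash
python3 -m handwheel '[{"tx":30,"ty":-25.5,"tz":10,"roll":0},{"tx":30,"ty":-25.5,"tz":10,"roll":0},{"tx":30,"ty":-25.5,"tz":10,"roll":0},{"tx":30,"ty":-25.5,"tz":10,"roll":0},{"tx":30,"ty":-25.5,"tz":10,"roll":0},{"tx":30,"ty":-25.5,"tz":10,"roll":0},{"tx":30,"ty":-25.5,"tz":10,"roll":0},{"tx":0,"ty":0,"tz":0,"roll":0.12},{"tx":0,"ty":0,"tz":0,"roll":0.12},{"tx":0,"ty":0,"tz":0,"roll":0.12},{"tx":0,"ty":0,"tz":0,"roll":0.12}]'
python3 - <<'E'
from h import *
im,P,l=comps('w2.png')
need(369,-312,50,-7)
E
```

```text
t: 1.2
tool_pos: [0.3713, -0.3116, 0.1511]
tool_rot: [-3.135, 0.206, 0.0]
contact_force: [0.2, -0.4, 0.8]
opening: 0.06
grip_force: 0.0
[119.   7.] 186 ctr [ 557.8 -198.8] size [19.8 10.3] ang 43.0 zmax 25 [146. 144. 142.]
[465.  39.] 5582 ctr [ 489.9 -482.8] size [65.6 61.4] ang 82.6 zmax 38 [50. 48. 42.]
[ 96. 147.] 1703 ctr [ 437.  -152.5] size [118.9  13.8] ang 22.8 zmax 15 [113.  90.  71.]
[281. 206.] 1716 ctr [ 369.1 -312.5] size [27.7 55. ] ang 83.5 zmax 30 [133. 133. 129.]
t 1.25 need [ -2.1   0.5 101.1] norm 101 roll -0.013 (or mod pi -0.013) q6 0.85
```

View pics/w2.png

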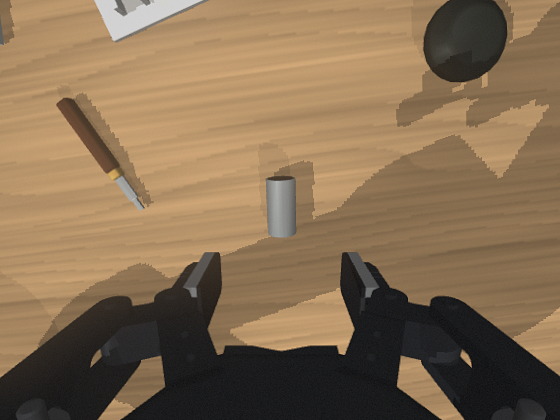

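The close crop confirms the steel tube at (281,206), about 28 x 54 mm. The stone is at (465,40) and the knife at (97,150), with its blade towards the robot.

```bash
python3 -m handwheel '[{"tx":-2,"ty":0.5,"tz":36,"roll":-0.02},{"tx":0,"ty":0,"tz":36,"roll":0},{"tx":0,"ty":0,"tz":36,"roll":0},{"tx":0,"ty":0,"tz":28,"roll":0},{"tx":0,"ty":0,"tz":10,"roll":0},{"tx":0,"ty":0,"tz":0,"roll":0}]'
python3 -m handwheel '[{"tx":0,"ty":0,"tz":0,"roll":0},{"tx":0,"ty":0,"tz":0,"roll":0},{"tx":0,"ty":0,"tz":0,"roll":0},{"tx":0,"ty":0,"tz":0,"roll":0},{"tx":0,"ty":0,"tz":0,"roll":0},{"tx":0,"ty":0,"tz":0,"roll":0}]' 15 40
```

```text
t: 1.75
tool_pos: [0.3672, -0.3104, 0.0023]
tool_rot: [-3.132, 0.164, 0.007]
contact_force: [0.3, -0.4, -0.5]
opening: 0.0601
grip_force: 0.0
t: 2.25
tool_pos: [0.3707, -0.3142, 0.008]
tool_rot: [3.134, -0.166, 0.005]
contact_force: [-0.9, 0.5, 7.0]
opening: 0.0261
grip_force: 39.8
```

```bash
python3 -m handwheel '[{"tx":0,"ty":0,"tz":-36,"roll":0},{"tx":0,"ty":0,"tz":-36,"roll":0},{"tx":0,"ty":0,"tz":-36,"roll":0},{"tx":0,"ty":0,"tz":-36,"roll":0},{"tx":36,"ty":-10,"tz":0,"roll":-0.1},{"tx":36,"ty":-10,"tz":0,"roll":-0.1},{"tx":36,"ty":-10,"tz":0,"roll":-0.1},{"tx":0,"ty":0,"tz":0,"roll":0},{"tx":0,"ty":0,"tz":0,"roll":0}]'
python3 - <<'E'
from h import *
im,P,l=comps('w3.png',zmin=.012)
need(604,-266,150,12)
E
```

```text
t: 3.0
tool_pos: [0.4782, -0.2825, 0.1498]
tool_rot: [3.126, 0.308, 0.0]
contact_force: [-0.5, 0.3, -1.3]
opening: 0.0261
grip_force: 39.7
[81. 32.] 223 ctr [591.9 -89.6] size [ 5.7 54. ] ang 78.0 zmax 15 [194. 193. 193.]
[200.  53.] 807 ctr [ 590.8 -193.2] size [81.8  5.1] ang 13.3 zmax 24 [171. 169. 168.]
[226.  52.] 717 ctr [ 596.  -214.6] size [82.3  5. ] ang 13.1 zmax 24 [180. 179. 178.]
[301.  49.] 357 ctr [ 610.3 -274.7] size [45.8  4.1] ang 13.2 zmax 24 [199. 198. 197.]
[274.  51.] 312 ctr [ 605.4 -253.1] size [46.4  4.1] ang 13.4 zmax 24 [206. 205. 204.]
[72. 75.] 76 ctr [556.5 -82.8] size [ 6.6 16.6] ang 69.5 zmax 14 [193. 192. 191.]
[51. 74.] 78 ctr [553.6 -64. ] size [22.2  4.3] ang 79.4 zmax 14 [201. 199. 198.]
[132. 196.] 820 ctr [ 454.2 -144.6] size [81.1 12.5] ang 22.9 zmax 15 [106.  77.  55.]
[484. 228.] 3786 ctr [ 493.1 -482.7] size [66.9 65.3] ang 12.6 zmax 38 [46. 46. 41.]
[280. 222.] 464 ctr [ 501.9 -277.9] size [ 7.6 28.2] ang 26.0 zmax 160 [68. 58. 47.]
[247. 250.] 81 ctr [ 488.3 -265. ] size [5.2 6.6] ang 6.5 zmax 160 [93. 86. 78.]
[315. 250.] 67 ctr [ 493.4 -296.5] size [8.2 3.5] ang 65.5 zmax 160 [89. 83. 76.]
t 3.05 need [127.7   8.   -0.5] norm 128 roll -0.015 (or mod pi -0.015) q6 0.71
```

View pics/w3.png

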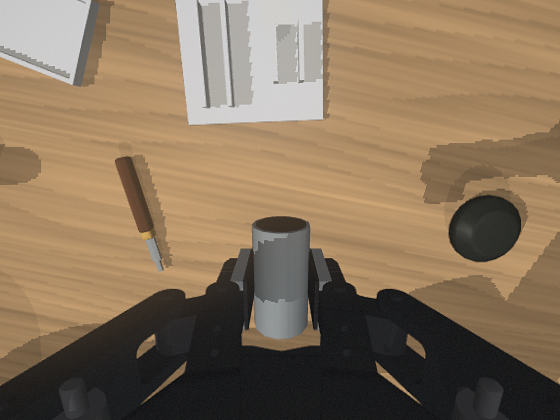

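The picture shows the rack's four rails at (200,53), (226,52), (274,51) and (301,49). The tube is held level in the fingers at (281,275).

```bash
cat >> h.py <<'E'
def held(u0=262,u1=300,v0=235,v1=330):
    o=ctrl.get_obs(); im,d,T,p=grab('wrist'); P=cloud(d,T,p)[v0:v1,u0:u1].reshape(-1,3)*1000
    P=P[P[:,2]>1000*o['tool_pos'][2]-60]; M=R.from_rotvec(o['tool_rot']).as_matrix()
    Q=(P-1000*o['tool_pos'])@M
    print('tool frame x',np.percentile(Q[:,0],[1,50,99]).round(1),'y',np.percentile(Q[:,1],[1,50,99]).round(1),'z',np.percentile(Q[:,2],[1,10,50,99]).round(1),len(Q)); return Q
E
python3 - <<'E'
from h import *
Q=held()
for a,b in [(-30,-20),(-20,-10),(-10,0),(0,10),(10,20),(20,30)]:
    s=Q[(Q[:,0]>=a)&(Q[:,0]<b)]
    if len(s)>10: print(a,np.percentile(s[:,2],[2,10]).round(1))
need(607.9,-263.9,60,13.2)
E
```

```text
tool frame x [-24.6   0.6  23.3] y [-7.6  1.1  9.8] z [-21.2 -20.3 -19.1 -16.3] 3610
-30 [-20.8 -20.1]
-20 [-20.9 -20.3]
-10 [-20.8 -20.3]
0 [-20.8 -20.2]
10 [-20.7 -20.2]
20 [-21.  -20.4]
t 3.10 need [132.6   6.4  89.3] norm 160 roll -0.037 (or mod pi -0.037) q6 0.71
```

```bash
python3 -m handwheel '[{"tx":33.2,"ty":1.6,"tz":0,"roll":0},{"tx":33.2,"ty":1.6,"tz":0,"roll":0},{"tx":33.2,"ty":1.6,"tz":0,"roll":0},{"tx":33,"ty":1.6,"tz":0,"roll":-0.037},{"tx":0,"ty":0,"tz":30,"roll":0},{"tx":0,"ty":0,"tz":30,"roll":0},{"tx":0,"ty":0,"tz":30,"roll":0},{"tx":0,"ty":0,"tz":0,"roll":0},{"tx":0,"ty":0,"tz":0,"roll":0}]'
python3 - <<'E'
from h import *
im,P,l=comps(zmin=.014)
need(607.9,-263.9,26.5,13.2)
E
```

```text
t: 3.85
tool_pos: [0.6058, -0.2638, 0.0572]
tool_rot: [-3.118, -0.359, 0.007]
contact_force: [-0.3, -0.4, -0.4]
opening: 0.0265
grip_force: 39.7
[276. 347.] 64040 ctr [ 590.2 -207.6] size [ 96.5 244.2] ang 31.2 zmax 160 [44. 44. 44.]
t 3.90 need [ 0.4 -0.7 33.4] norm 33 roll -0.001 (or mod pi -0.001) q6 0.82
```

```bash
python3 -m handwheel '[{"tx":0.4,"ty":-0.7,"tz":18,"roll":0},{"tx":0,"ty":0,"tz":9,"roll":0},{"tx":0,"ty":0,"tz":4,"roll":0},{"tx":0,"ty":0,"tz":2,"roll":0},{"tx":0,"ty":0,"tz":0,"roll":0},{"tx":0,"ty":0,"tz":0,"roll":0}]'
python3 -m handwheel '[{"tx":0,"ty":0,"tz":0,"roll":0},{"tx":0,"ty":0,"tz":0,"roll":0},{"tx":0,"ty":0,"tz":0,"roll":0}]' 42
python3 -m handwheel '[{"tx":0,"ty":0,"tz":-25,"roll":0},{"tx":0,"ty":0,"tz":-36,"roll":0},{"tx":0,"ty":0,"tz":-36,"roll":0},{"tx":-36,"ty":0,"tz":-20,"roll":0},{"tx":-36,"ty":0,"tz":0,"roll":0},{"tx":-36,"ty":0,"tz":0,"roll":0},{"tx":0,"ty":0,"tz":0,"roll":0}]'
python3 - <<'E'
from h import *
im,P,l=comps(zmin=.012)
need(450,-145,30,23)
E
```

```text
t: 4.4
tool_pos: [0.6089, -0.2635, 0.0275]
tool_rot: [3.12, 0.362, 0.001]
contact_force: [-1.1, 0.0, 1.7]
opening: 0.0264
grip_force: 39.8
t: 4.65
tool_pos: [0.6089, -0.2634, 0.0268]
tool_rot: [3.12, 0.362, 0.001]
contact_force: [0.1, -0.3, 0.3]
opening: 0.0421
grip_force: 0.0
t: 5.23
tool_pos: [0.4987, -0.2883, 0.1427]
tool_rot: [-3.121, -0.357, 0.005]
contact_force: [0.8, 1.2, -1.9]
opening: 0.0419
grip_force: 0.0
[64. 53.] 490 ctr [586.  -75.6] size [31.2 72.1] ang 79.6 zmax 14 [192. 191. 191.]
[192.  72.] 882 ctr [ 591.5 -193. ] size [82.7  5.4] ang 13.5 zmax 25 [163. 161. 160.]
[218.  70.] 780 ctr [ 596.6 -214.3] size [81.6  5. ] ang 13.0 zmax 25 [172. 171. 170.]
[280.  69.] 2907 ctr [ 606.6 -264.2] size [55.7 28. ] ang 13.1 zmax 49 [130. 132. 132.]
[14. 76.] 95 ctr [558.1 -40.4] size [24.4  4.3] ang 79.6 zmax 15 [196. 195. 196.]
[121. 212.] 809 ctr [ 454.3 -145. ] size [81.3 12.9] ang 22.2 zmax 15 [104.  75.  53.]
[474. 254.] 3696 ctr [ 493.8 -482.4] size [63.8 66.8] ang 56.1 zmax 38 [43. 44. 40.]
[230. 265.] 400 ctr [ 496.  -266.9] size [22.4 13.7] ang 50.1 zmax 160 [67. 57. 48.]
[331. 265.] 408 ctr [ 506.4 -310.8] size [14.  22.2] ang 64.9 zmax 160 [52. 46. 41.]
t 5.28 need [ -17.2 -150.9  113.1] norm 189 roll -0.173 (or mod pi -0.173) q6 0.69
```

```bash
python3 -m handwheel '[{"tx":-4.7,"ty":-29.6,"tz":8,"roll":0},{"tx":-4.7,"ty":-29.6,"tz":8,"roll":0},{"tx":-4.7,"ty":-29.6,"tz":8,"roll":0},{"tx":-4.7,"ty":-29.6,"tz":8,"roll":0},{"tx":-4.7,"ty":-29.6,"tz":10,"roll":0},{"tx":0,"ty":0,"tz":10,"roll":-0.08},{"tx":0,"ty":0,"tz":10,"roll":-0.08},{"tx":0,"ty":0,"tz":0,"roll":0},{"tx":0,"ty":0,"tz":0,"roll":0}]'
python3 - <<'E'
from h import *
im,P,l=comps(zmin=.0085)
need(444.4,-149.4,4,22.5)
E
```

```text
t: 6.03
tool_pos: [0.447, -0.1489, 0.0813]
tool_rot: [-3.082, -0.608, 0.0]
contact_force: [0.6, 0.2, 0.6]
opening: 0.0423
grip_force: 0.0
[228.  21.] 987 ctr [555.8 -64.7] size [27.8 62. ] ang 20.7 zmax 15 [188. 187. 185.]
[427.  57.] 1773 ctr [ 585.9 -193.9] size [71.8  5.5] ang 13.5 zmax 24 [167. 166. 163.]
[461.  60.] 2114 ctr [ 593.  -214.6] size [75.7  5.8] ang 13.8 zmax 24 [163. 162. 159.]
[535.  73.] 4587 ctr [ 597.6 -257.1] size [62.7 30.9] ang 44.9 zmax 48 [122. 124. 122.]
[ 56. 136.] 3492 ctr [453.2   7.6] size [36.8 33.7] ang 59.6 zmax 48 [130.  91.  74.]
[276. 209.] 1896 ctr [ 450.6 -145.3] size [89.9 13. ] ang 22.6 zmax 15 [101.  74.  52.]
[156. 329.] 11691 ctr [ 435.8 -115.1] size [29.9 47.5] ang 26.6 zmax 160 [42. 37. 34.]
[405. 329.] 11696 ctr [ 463.6 -183.1] size [29.9 47.6] ang 18.1 zmax 160 [29. 29. 30.]
[280. 352.] 1170 ctr [ 456.9 -145.9] size [ 3.  29.1] ang 22.9 zmax 160 [31. 30. 28.]
t 6.08 need [-2.9 -1.1 77.9] norm 78 roll -0.004 (or mod pi -0.004) q6 0.70
```

```bash
python3 -m handwheel '[{"tx":-2,"ty":-2.2,"tz":25,"roll":0},{"tx":0,"ty":0,"tz":30,"roll":0},{"tx":0,"ty":0,"tz":16,"roll":0},{"tx":0,"ty":0,"tz":6,"roll":0},{"tx":0,"ty":0,"tz":0,"roll":0},{"tx":0,"ty":0,"tz":0,"roll":0}]'
python3 -m handwheel '[{"tx":0,"ty":0,"tz":0,"roll":0},{"tx":0,"ty":0,"tz":0,"roll":0},{"tx":0,"ty":0,"tz":0,"roll":0},{"tx":0,"ty":0,"tz":0,"roll":0}]' 5 40
python3 -m handwheel '[{"tx":0,"ty":0,"tz":-10,"roll":0},{"tx":0,"ty":0,"tz":-30,"roll":0},{"tx":0,"ty":0,"tz":-36,"roll":0},{"tx":0,"ty":0,"tz":-36,"roll":0},{"tx":0,"ty":0,"tz":0,"roll":0},{"tx":0,"ty":0,"tz":0,"roll":0}]'
python3 - <<'E'
from h import *
im,P,l=comps('w4.png',zmin=.0085)
need(540,-30,120,80)
E
```

```text
t: 6.58
tool_pos: [0.445, -0.1486, 0.0054]
tool_rot: [3.081, 0.608, 0.002]
contact_force: [-0.6, -0.6, -0.1]
opening: 0.0419
grip_force: 0.0
t: 6.92
tool_pos: [0.4454, -0.1487, 0.0061]
tool_rot: [3.08, 0.609, 0.004]
contact_force: [-0.3, 1.5, 6.8]
opening: 0.0116
grip_force: 40.4
t: 7.42
tool_pos: [0.4457, -0.1488, 0.1198]
tool_rot: [3.078, 0.609, 0.008]
contact_force: [0.2, -0.2, -0.7]
opening: 0.0114
grip_force: 39.7
[230.  28.] 1061 ctr [560.4 -56.9] size [41.6 93. ] ang 22.0 zmax 15 [195. 194. 193.]
[405.  59.] 1367 ctr [ 591.5 -195.1] size [82.6 10.6] ang 13.5 zmax 25 [176. 174. 172.]
[433.  65.] 1511 ctr [ 596.3 -213.9] size [82.7  6.1] ang 13.0 zmax 25 [173. 171. 168.]
[505.  76.] 4817 ctr [ 605.6 -261.8] size [55.7 27.1] ang 16.0 zmax 49 [132. 135. 134.]
[ 92. 133.] 2381 ctr [453.1   8.2] size [38.3 34.3] ang 55.8 zmax 47 [138.  97.  79.]
[280. 259.] 6789 ctr [ 446.3 -148.1] size [99.7 37.7] ang 7.2 zmax 160 [83. 67. 54.]
t 7.47 need [133.5 -72.7  -2.5] norm 152 roll -1.006 (or mod pi -1.006) q6 0.70
```

View pics/w4.png

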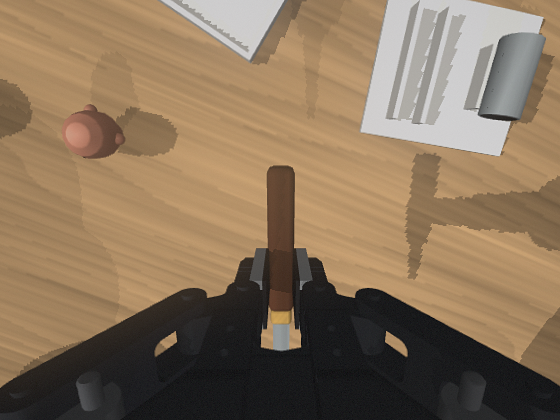

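The knife is held level at (280,230). The tube lies in the short cradle at (512,75). The small head stands at (92,133), with its nose towards the lower right and an ear near (90,108).

```bash
python3 -m handwheel '[{"tx":29,"ty":-25,"tz":0,"roll":0},{"tx":29,"ty":-25,"tz":0,"roll":0},{"tx":0,"ty":0,"tz":0,"roll":-0.112},{"tx":0,"ty":0,"tz":0,"roll":-0.112},{"tx":0,"ty":0,"tz":0,"roll":-0.112},{"tx":0,"ty":0,"tz":0,"roll":-0.112},{"tx":0,"ty":0,"tz":0,"roll":-0.112},{"tx":0,"ty":0,"tz":0,"roll":-0.112},{"tx":0,"ty":0,"tz":0,"roll":-0.112},{"tx":0,"ty":0,"tz":0,"roll":-0.112},{"tx":0,"ty":0,"tz":0,"roll":-0.11},{"tx":0,"ty":0,"tz":0,"roll":0}]'
python3 - <<'E'
from h import *
im,P,l=comps('w5.png',zmin=.0095)
need(597,-16,60,80)
held(270,292,150,330)
E
```

```text
t: 8.47
tool_pos: [0.4769, -0.0791, 0.114]
tool_rot: [-2.401, -2.02, 0.004]
contact_force: [1.0, -0.5, 0.4]
opening: 0.0115
grip_force: 39.7
[422.  94.] 3691 ctr [597.2 -15.5] size [150.7  73.6] ang 79.8 zmax 15 [183. 182. 180.]
[225. 108.] 2228 ctr [449.8   8. ] size [36.8 38.8] ang 68.6 zmax 48 [147. 102.  83.]
[280. 262.] 7298 ctr [480.  -79.7] size [39.2 99.9] ang 5.1 zmax 160 [77. 63. 52.]
[444. 302.] 685 ctr [ 607.9 -188.5] size [46.7  6.6] ang 14.2 zmax 24 [166. 165. 161.]
[216. 298.] 87 ctr [454.6 -69.3] size [1.8 6.1] ang 82.5 zmax 160 [44. 39. 34.]
[345. 299.] 95 ctr [502.9 -77.7] size [1.5 5.8] ang 76.2 zmax 160 [31. 31. 31.]
[458. 318.] 418 ctr [ 620.7 -208. ] size [31.6  6.4] ang 12.9 zmax 24 [163. 162. 157.]
[394. 342.] 154 ctr [ 562.1 -222.1] size [12.8  5.9] ang 9.0 zmax 24 [121. 120. 116.]
t 8.52 need [ 83.2 107.1  53.9] norm 146 roll -0.002 (or mod pi -0.002) q6 -0.14
tool frame x [-37.4  12.3  49.9] y [-4.6  0.9  5.9] z [-8.4 -7.8 -7.  -1.6] 3567
```

```bash
python3 -m handwheel '[{"tx":31,"ty":36,"tz":0,"roll":0},{"tx":31,"ty":36,"tz":0,"roll":0},{"tx":31,"ty":35,"tz":0,"roll":0},{"tx":0,"ty":0,"tz":35,"roll":0},{"tx":0,"ty":0,"tz":30,"roll":0},{"tx":0,"ty":0,"tz":0,"roll":0},{"tx":0,"ty":0,"tz":0,"roll":0}]'
python3 - <<'E'
from h import *
need(599,-5.7,9.5,79.8)
E
```

```text
t: 9.15
tool_pos: [0.5831, -0.0147, 0.0485]
tool_rot: [-2.404, -2.015, 0.007]
contact_force: [-0.3, -0.8, -0.2]
opening: 0.0114
grip_force: 39.7
t 9.15 need [11.7 14.3 38.9] norm 43 roll 0.003 (or mod pi 0.003) q6 0.02
```

```bash
python3 -m handwheel '[{"tx":11.7,"ty":14.3,"tz":0,"roll":0},{"tx":0,"ty":0,"tz":16,"roll":0},{"tx":0,"ty":0,"tz":0,"roll":0},{"tx":0,"ty":0,"tz":0,"roll":0}]'
python3 - <<'E'
from h import *
need(599,-5.7,9.5,79.8)
E
```

```text
t: 9.48
tool_pos: [0.6017, -0.0064, 0.0364]
tool_rot: [2.407, 2.019, 0.0]
contact_force: [-0.3, 0.0, -0.9]
opening: 0.0116
grip_force: 39.7
t 9.48 need [ 0.2 -2.8 26.9] norm 27 roll 0.003 (or mod pi 0.003) q6 0.04
```

```bash
python3 -m handwheel '[{"tx":0,"ty":-2,"tz":14,"roll":0},{"tx":0,"ty":0,"tz":8,"roll":0},{"tx":0,"ty":0,"tz":4,"roll":0},{"tx":0,"ty":0,"tz":1,"roll":0},{"tx":0,"ty":0,"tz":0,"roll":0},{"tx":0,"ty":0,"tz":0,"roll":0}]'
python3 -m handwheel '[{"tx":0,"ty":0,"tz":0,"roll":0},{"tx":0,"ty":0,"tz":0,"roll":0},{"tx":0,"ty":0,"tz":0,"roll":0}]' 24
python3 -m handwheel '[{"tx":0,"ty":0,"tz":-20,"roll":0},{"tx":0,"ty":0,"tz":-36,"roll":0},{"tx":0,"ty":0,"tz":-36,"roll":0},{"tx":0,"ty":0,"tz":-36,"roll":0},{"tx":0,"ty":0,"tz":-5,"roll":0},{"tx":0,"ty":0,"tz":0,"roll":0}]' 60
python3 - <<'E'
from h import *
im,P,l=comps('w6.png',zmin=.0095)
need(450,5,80,80)
E
```

```text
t: 9.98
tool_pos: [0.5989, -0.006, 0.0101]
tool_rot: [-2.405, -2.018, 0.004]
contact_force: [-9.1, 0.3, 14.4]
opening: 0.0111
grip_force: 41.4
t: 10.23
tool_pos: [0.5994, -0.0058, 0.0079]
tool_rot: [-2.406, -2.02, 0.001]
contact_force: [-0.4, 0.5, -0.2]
opening: 0.0245
grip_force: 0.0
t: 10.73
tool_pos: [0.6022, -0.0061, 0.1453]
tool_rot: [2.402, 2.016, 0.008]
contact_force: [-0.7, 0.0, 0.2]
opening: 0.0602
grip_force: 0.0
[23. 57.] 3305 ctr [428.6 145.3] size [56.5 27.2] ang 66.0 zmax 63 [86. 60. 49.]
[275. 205.] 2006 ctr [596.8 -15.7] size [150.8  72.4] ang 79.5 zmax 15 [186. 183. 182.]
[276. 202.] 1514 ctr [598.  -15.7] size [119.6  13. ] ang 80.1 zmax 19 [107.  92.  83.]
[113. 220.] 1614 ctr [452.5   7.2] size [38.2 34.4] ang 75.0 zmax 48 [133.  93.  75.]
[524. 269.] 3283 ctr [ 839.2 -121.2] size [49.9 76.1] ang 22.5 zmax 22 [ 82. 132.  90.]
[216. 268.] 243 ctr [570.   -1.5] size [23.   6.8] ang 81.1 zmax 160 [67. 61. 55.]
[345. 268.] 227 ctr [632.7 -11.7] size [23.4  6.7] ang 63.6 zmax 160 [53. 49. 46.]
t 10.78 need [ -15.3 -150.2   62. ] norm 163 roll 0.000 (or mod pi 0.000) q6 0.04
```

View pics/w6.png

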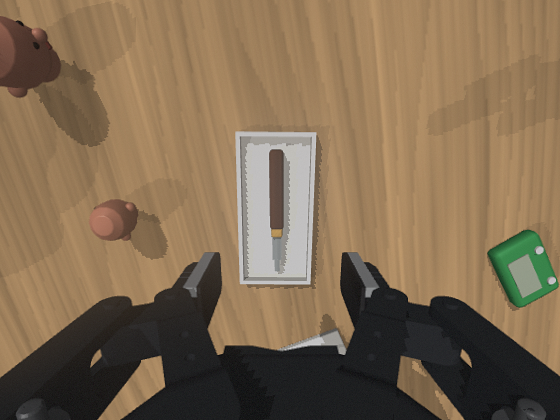

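The knife lies flat and lengthwise in the long tray, at (277,205). The small head is at (115,220).

```bash
python3 -m handwheel '[{"tx":-3,"ty":-30,"tz":0,"roll":0},{"tx":-3,"ty":-30,"tz":0,"roll":0},{"tx":-3,"ty":-30,"tz":0,"roll":0},{"tx":-3,"ty":-30,"tz":0,"roll":0},{"tx":-3,"ty":-30,"tz":0,"roll":0},{"tx":0,"ty":0,"tz":0,"roll":-0.1},{"tx":0,"ty":0,"tz":0,"roll":-0.1},{"tx":0,"ty":0,"tz":0,"roll":-0.1},{"tx":0,"ty":0,"tz":0,"roll":-0.1},{"tx":0,"ty":0,"tz":0,"roll":0}]'
python3 - <<'E'
from h import *
im,P,l=comps(zmin=.0095)
need(452,6,80,103)
cv2.imwrite('pics/w7.png',cv2.resize(im[0:300,100:480,::-1],None,fx=2,fy=2))
E
```

```text
t: 11.62
tool_pos: [0.4477, 0.0056, 0.1385]
tool_rot: [-1.952, -2.456, 0.004]
contact_force: [1.0, -0.0, 0.8]
opening: 0.0598
grip_force: 0.0
[287.  22.] 3101 ctr [424.2 143.2] size [56.2 32.9] ang 17.7 zmax 67 [114.  79.  64.]
[528.  21.] 579 ctr [613.7 197.8] size [20.  49.5] ang 77.6 zmax 16 [153. 152. 147.]
[418. 239.] 2127 ctr [556.9  14.4] size [106.6 164.3] ang 79.5 zmax 160 [146. 144. 141.]
[286. 206.] 1486 ctr [449.5  10.6] size [36.7 39.1] ang 60.2 zmax 47 [153. 106.  86.]
[434. 247.] 1545 ctr [599.   -7.9] size [103.4  14.2] ang 80.3 zmax 20 [91. 69. 55.]
[211. 270.] 552 ctr [417.2  -0.9] size [14.2 23. ] ang 49.4 zmax 160 [70. 62. 53.]
t 11.67 need [-0.6  4.2 58.8] norm 59 roll -0.003 (or mod pi -0.003) q6 -0.38
```

View pics/w7.png

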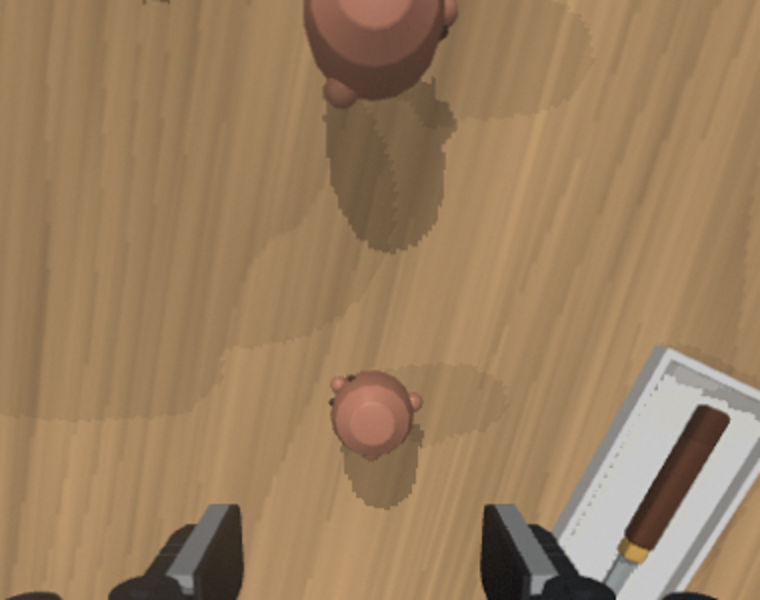

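The crop confirms the small bare-clay head at crop (372,415): eyes at (350,379) and (333,402), nose between them at (338,384), ears at (415,400) and (370,458). I'll turn the tool about 45 degrees so it grips the temples.

```bash
cat >> h.py <<'E'
def headpos(px,py,ztop,slab=4,n='wrist',rad=40):
    im,d,T,p=grab(n); P=cloud(d,T,p)*1000
    s=P[max(0,py-rad):py+rad,max(0,px-rad):px+rad].reshape(-1,3); s=s[(s[:,2]<ztop+5)&(s[:,2]>5)]
    t=s[s[:,2]>ztop+1.5-slab]; a,b=t[:,:2].min(0),t[:,:2].max(0)
    print('top mean',t.mean(0).round(1),'mid',((a+b)/2).round(1),'ext',(b-a).round(1),len(t))
    print('ray',toplane(T,p,[(px,py)],ztop/1000)*1000)
E
python3 - <<'E'
from h import *
headpos(286,211,46,3)
need(450,9,80,148)
E
```

```text
top mean [451.3   8.5  45.5] mid [451.1   8.7] ext [19.8 20. ] 368
ray [[451.65574766   8.97435366  46.        ]]
t 11.72 need [ 2.9  2.6 59.2] norm 59 roll -0.789 (or mod pi -0.789) q6 -0.38
```

```bash
python3 -m handwheel '[{"tx":2.3,"ty":3.7,"tz":0,"roll":-0.112},{"tx":0,"ty":0,"tz":0,"roll":-0.112},{"tx":0,"ty":0,"tz":0,"roll":-0.112},{"tx":0,"ty":0,"tz":0,"roll":-0.112},{"tx":0,"ty":0,"tz":10,"roll":-0.112},{"tx":0,"ty":0,"tz":20,"roll":-0.112},{"tx":0,"ty":0,"tz":20,"roll":-0.112},{"tx":0,"ty":0,"tz":10,"roll":0},{"tx":0,"ty":0,"tz":0,"roll":0},{"tx":0,"ty":0,"tz":0,"roll":0}]' 62
python3 - <<'E'
from h import *
need(451.2,8.7,11,148)
E
```

```text
t: 12.55
tool_pos: [0.4519, 0.0086, 0.0806]
tool_rot: [-0.874, -3.015, 0.0]
contact_force: [-0.9, 1.5, 0.4]
opening: 0.0621
grip_force: 0.0
t 12.55 need [ 0.6 -0.2 69.6] norm 70 roll -0.006 (or mod pi -0.006) q6 -1.15
```

```bash
python3 -m handwheel '[{"tx":0.6,"ty":0,"tz":25,"roll":0},{"tx":0,"ty":0,"tz":25,"roll":0},{"tx":0,"ty":0,"tz":14,"roll":0},{"tx":0,"ty":0,"tz":5,"roll":0},{"tx":0,"ty":0,"tz":0,"roll":0},{"tx":0,"ty":0,"tz":0,"roll":0}]'
python3 -m handwheel '[{"tx":0,"ty":0,"tz":0,"roll":0},{"tx":0,"ty":0,"tz":0,"roll":0},{"tx":0,"ty":0,"tz":0,"roll":0},{"tx":0,"ty":0,"tz":0,"roll":0},{"tx":0,"ty":0,"tz":0,"roll":0}]' 25 25
```

```text
t: 13.05
tool_pos: [0.4532, 0.0086, 0.0136]
tool_rot: [0.87, 3.017, 0.0]
contact_force: [0.9, -0.5, -0.4]
opening: 0.0615
grip_force: 0.0
t: 13.47
tool_pos: [0.4534, 0.0086, 0.014]
tool_rot: [0.869, 3.016, 0.0]
contact_force: [-1.3, -0.1, 6.4]
opening: 0.0345
grip_force: 24.9
```

```bash
python3 -m handwheel '[{"tx":0,"ty":0,"tz":-15,"roll":0},{"tx":0,"ty":0,"tz":-35,"roll":0.112},{"tx":0,"ty":0,"tz":-35,"roll":0.112},{"tx":0,"ty":0,"tz":-25,"roll":0.112},{"tx":0,"ty":0,"tz":0,"roll":0.112},{"tx":0,"ty":0,"tz":0,"roll":0.112},{"tx":0,"ty":0,"tz":0,"roll":0.112},{"tx":28,"ty":20.5,"tz":0,"roll":0.112},{"tx":28,"ty":20.5,"tz":0,"roll":0},{"tx":28,"ty":20.5,"tz":0,"roll":0},{"tx":28,"ty":20.5,"tz":0,"roll":0},{"tx":28,"ty":20.5,"tz":0,"roll":0}]'
python3 - <<'E'
from h import *
im,P,l=comps('w8.png',zmin=.0095)
need(619.5,264.5,120,103)
E
```

```text
t: 14.47
tool_pos: [0.5167, 0.1705, 0.1224]
tool_rot: [1.954, 2.46, 0.0]
contact_force: [0.8, -1.1, -0.3]
opening: 0.0346
grip_force: 25.4
[23. 78.] 3503 ctr [314.5 230.6] size [24.2 57.5] ang 2.2 zmax 61 [60. 37. 68.]
[433. 120.] 4090 ctr [620.9 264.7] size [ 82.  132.5] ang 12.5 zmax 17 [173. 171. 168.]
[151. 209.] 4034 ctr [421.6 155.9] size [53.6 48.3] ang 17.7 zmax 67 [145. 100.  81.]
[281. 274.] 7642 ctr [550.  121.1] size [ 58.9 165.8] ang 32.3 zmax 160 [123.  90.  77.]
t 14.52 need [ 63.9 118.7   3.5] norm 135 roll 0.004 (or mod pi 0.004) q6 -0.04
```

View pics/w8.png

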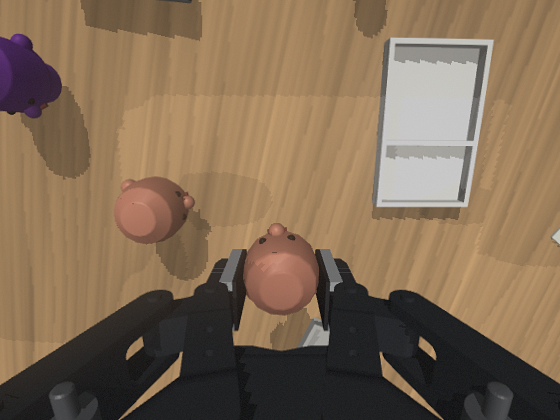

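The picture shows the head tray with its wide bay at (437,90) and its narrow bay at (427,175). The held head is upright at (281,265), the large clay head is at (152,209) and the purple one at (20,75).

```bash
python3 -m handwheel '[{"tx":9,"ty":36,"tz":0,"roll":0},{"tx":9,"ty":36,"tz":0,"roll":0},{"tx":4,"ty":32,"tz":0,"roll":0},{"tx":0,"ty":10,"tz":20,"roll":0},{"tx":0,"ty":0,"tz":30,"roll":0},{"tx":0,"ty":0,"tz":20,"roll":0},{"tx":0,"ty":0,"tz":0,"roll":0},{"tx":0,"ty":0,"tz":0,"roll":0}]'
python3 - <<'E'
from h import *
need(629.1,225.8,17.5,102.5)
held(265,297,225,300)
E
```

```text
t: 15.18
tool_pos: [0.6211, 0.2158, 0.0506]
tool_rot: [-1.952, -2.458, 0.004]
contact_force: [0.7, 0.5, 0.1]
opening: 0.0349
grip_force: 25.4
t 15.18 need [ 7.9 10.2 33.1] norm 36 roll 0.010 (or mod pi 0.010) q6 -0.01
tool frame x [-2.  11.9 22.6] y [-8.1  0.2  9.1] z [-32.7 -31.9 -27.9  46.7] 2400
```

```bash
python3 -m handwheel '[{"tx":7.9,"ty":10.2,"tz":0,"roll":0},{"tx":0,"ty":0,"tz":0,"roll":0.01},{"tx":0,"ty":0,"tz":12,"roll":0},{"tx":0,"ty":0,"tz":8,"roll":0},{"tx":0,"ty":0,"tz":0,"roll":0},{"tx":0,"ty":0,"tz":0,"roll":0}]'
python3 - <<'E'
from h import *
need(629.1,225.8,17.5,102.5)
E
```

```text
t: 15.73
tool_pos: [0.6293, 0.2256, 0.0309]
tool_rot: [-1.965, -2.449, 0.003]
contact_force: [-0.3, -0.2, -0.7]
opening: 0.0347
grip_force: 25.4
t 15.73 need [ 0.2 -0.2 13.4] norm 13 roll 0.000 (or mod pi 0.000) q6 0.01
```

```bash
python3 -m handwheel '[{"tx":0,"ty":0,"tz":6,"roll":0},{"tx":0,"ty":0,"tz":4,"roll":0},{"tx":0,"ty":0,"tz":2,"roll":0},{"tx":0,"ty":0,"tz":1,"roll":0},{"tx":0,"ty":0,"tz":0,"roll":0},{"tx":0,"ty":0,"tz":0,"roll":0}]'
```

```text
t: 16.23
tool_pos: [0.6307, 0.2262, 0.0193]
tool_rot: [1.966, 2.45, 0.0]
contact_force: [0.5, 0.2, -0.5]
opening: 0.0349
grip_force: 25.4
```

```bash
python3 -m handwheel '[{"tx":0,"ty":0,"tz":1,"roll":0},{"tx":0,"ty":0,"tz":0.5,"roll":0},{"tx":0,"ty":0,"tz":0,"roll":0},{"tx":0,"ty":0,"tz":0,"roll":0}]'
```

```text
t: 16.57
tool_pos: [0.6308, 0.2262, 0.0181]
tool_rot: [1.966, 2.45, 0.001]
contact_force: [-0.4, -0.7, 0.6]
opening: 0.0348
grip_force: 25.5
```

```bash
python3 -m handwheel '[{"tx":0,"ty":0,"tz":1,"roll":0},{"tx":0,"ty":0,"tz":0.5,"roll":0},{"tx":0,"ty":0,"tz":0,"roll":0},{"tx":0,"ty":0,"tz":0,"roll":0}]'
```

```text
t: 16.9
tool_pos: [0.6309, 0.2263, 0.018]
tool_rot: [1.966, 2.451, 0.0]
contact_force: [-3.9, -1.2, 8.0]
opening: 0.035
grip_force: 26.1
```

```bash
python3 -m handwheel '[{"tx":0,"ty":0,"tz":0,"roll":0},{"tx":0,"ty":0,"tz":0,"roll":0},{"tx":0,"ty":0,"tz":0,"roll":0}]' 50
python3 -m handwheel '[{"tx":0,"ty":0,"tz":-12,"roll":0},{"tx":0,"ty":0,"tz":-30,"roll":0},{"tx":0,"ty":0,"tz":-36,"roll":0},{"tx":0,"ty":0,"tz":-36,"roll":0},{"tx":0,"ty":-30,"tz":0,"roll":0},{"tx":0,"ty":-30,"tz":0,"roll":0},{"tx":0,"ty":-30,"tz":0,"roll":0},{"tx":0,"ty":-30,"tz":0,"roll":0},{"tx":-10,"ty":-30,"tz":0,"roll":0},{"tx":-10,"ty":-30,"tz":0,"roll":0},{"tx":-5,"ty":-20,"tz":0,"roll":0},{"tx":0,"ty":0,"tz":0,"roll":0}]' 75
python3 - <<'E'
from h import *
im,P,l=comps('w9.png',zmin=.0095)
need(421,152,120,103)
E
```

```text
t: 17.15
tool_pos: [0.6305, 0.2261, 0.0161]
tool_rot: [-1.966, -2.45, 0.0]
contact_force: [-0.6, -0.0, -0.1]
opening: 0.0496
grip_force: 0.0
t: 18.15
tool_pos: [0.4378, 0.1573, 0.13]
tool_rot: [-1.966, -2.449, 0.002]
contact_force: [0.4, -0.1, -1.0]
opening: 0.0748
grip_force: 0.0
[252.   4.] 899 ctr [370.7 303.7] size [89.6  5.5] ang 9.8 zmax 26 [73. 71. 68.]
[117.  82.] 5155 ctr [304.1 226.4] size [46.9 54.5] ang 32.0 zmax 68 [84. 52. 96.]
[513. 152.] 5265 ctr [620.8 264.9] size [ 82.6 132.8] ang 13.0 zmax 52 [147. 129. 120.]
[255. 212.] 3430 ctr [419.4 158.1] size [54.8 50.7] ang 30.3 zmax 67 [157. 108.  88.]
[191. 277.] 927 ctr [399.9 149.7] size [13.8 22.4] ang 48.8 zmax 160 [65. 58. 51.]
[370. 278.] 942 ctr [476.  166.3] size [22.5 13.9] ang 65.9 zmax 160 [47. 45. 43.]
[427. 379.] 140 ctr [634.2  -0. ] size [42.8  5. ] ang 80.7 zmax 14 [179. 177. 176.]
t 18.20 need [ -1.8 -19.6  10.7] norm 22 roll -0.009 (or mod pi -0.009) q6 -0.03
```

View pics/w9.png

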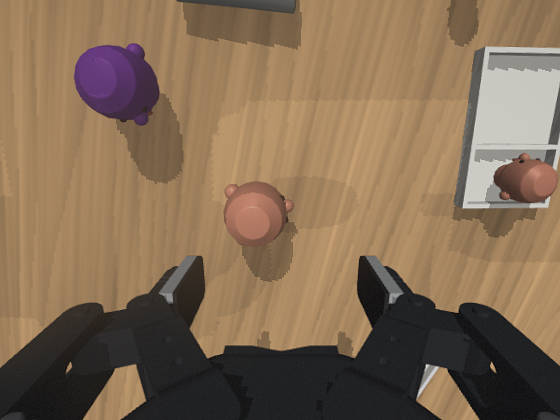

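The small head stands in the narrow bay at (528,178). The large clay head is at (256,212): nose at (289,205) between its eyes, ear at (231,190). The nose points at about 27 degrees in the world, so I'll grip with the tool's x along it.

```bash
python3 - <<'E'
from h import *
headpos(254,221,66,4)
E
python3 -m handwheel '[{"tx":0,"ty":-9,"tz":0,"roll":0.12},{"tx":0,"ty":0,"tz":0,"roll":0.12},{"tx":0,"ty":0,"tz":0,"roll":0.12},{"tx":0,"ty":0,"tz":0,"roll":0.12},{"tx":0,"ty":0,"tz":0,"roll":0.12},{"tx":0,"ty":0,"tz":0,"roll":0.12},{"tx":0,"ty":0,"tz":0,"roll":0.12},{"tx":0,"ty":0,"tz":0,"roll":0.12},{"tx":0,"ty":0,"tz":0,"roll":0.12},{"tx":0,"ty":0,"tz":0,"roll":0.12},{"tx":0,"ty":0,"tz":0,"roll":0.12},{"tx":0,"ty":0,"tz":0,"roll":0}]' 80
python3 - <<'E'
from h import *
im,P,l=comps('w10.png',zmin=.0095)
need(419,152,20,27)
E
```

```text
top mean [417.6 154.2  64.9] mid [417.4 154.6] ext [26.9 28.7] 976
ray [[420.78122502 156.36256531  66.        ]]
t: 19.25
tool_pos: [0.4332, 0.1569, 0.131]
tool_rot: [-3.056, -0.728, -0.002]
contact_force: [0.3, -0.0, -0.1]
opening: 0.0803
grip_force: 0.0
[327.   1.] 67 ctr [595.  198.5] size [ 2.1 14.3] ang 18.3 zmax 16 [120. 116. 111.]
[509. 109.] 1932 ctr [597.5 -12.1] size [144.9  74. ] ang 79.5 zmax 15 [182. 180. 179.]
[528. 113.] 1732 ctr [600.4   1. ] size [87.8 14. ] ang 80.4 zmax 19 [83. 59. 47.]
[ 85. 191.] 3643 ctr [368.7 316.9] size [91.7 28.3] ang 6.3 zmax 30 [111. 109. 106.]
[274. 233.] 3266 ctr [422.4 156.1] size [52.5 51.3] ang 24.1 zmax 67 [148. 101.  83.]
[159. 284.] 1519 ctr [361.1 222.6] size [ 22.9 138.9] ang 62.3 zmax 160 [68. 51. 63.]
[375. 278.] 840 ctr [453.9 119.5] size [14.  22.6] ang 80.4 zmax 160 [38. 36. 34.]
t 19.30 need [-14.8  -2.1 110.9] norm 112 roll 0.001 (or mod pi 0.001) q6 1.28
```

View pics/w10.png

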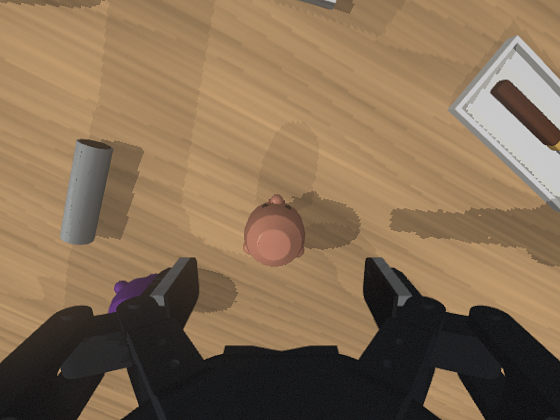

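The nose now points straight up the picture at (277,200), with the head at (274,235) and the ears either side. The purple head (140,290) and the long tube (88,195) stay clear of the fingers.

```bash
python3 - <<'E'
from h import *
headpos(274,242,66,3)
need(418,154.5,80,27)
E
```

```text
top mean [418.3 153.7  65.3] mid [418.8 153.5] ext [25.6 26.1] 608
ray [[420.3831552  154.41022444  66.        ]]
t 19.35 need [-14.3  -4.8  50.8] norm 53 roll 0.001 (or mod pi 0.001) q6 1.28
```

```bash
python3 -m handwheel '[{"tx":-13.7,"ty":-4.2,"tz":0,"roll":0},{"tx":0,"ty":0,"tz":30,"roll":0},{"tx":0,"ty":0,"tz":20,"roll":0},{"tx":0,"ty":0,"tz":30,"roll":0},{"tx":0,"ty":0,"tz":25,"roll":0},{"tx":0,"ty":0,"tz":9,"roll":0},{"tx":0,"ty":0,"tz":0,"roll":0},{"tx":0,"ty":0,"tz":0,"roll":0}]'
python3 -m handwheel '[{"tx":0,"ty":0,"tz":0,"roll":0},{"tx":0,"ty":0,"tz":0,"roll":0},{"tx":0,"ty":0,"tz":0,"roll":0},{"tx":0,"ty":0,"tz":0,"roll":0},{"tx":0,"ty":0,"tz":0,"roll":0}]' 38 30
```

```text
t: 20.02
tool_pos: [0.4184, 0.1541, 0.0168]
tool_rot: [-3.055, -0.732, 0.0]
contact_force: [0.3, 0.3, -0.7]
opening: 0.0802
grip_force: 0.0
t: 20.43
tool_pos: [0.4195, 0.1545, 0.0184]
tool_rot: [-3.055, -0.731, -0.006]
contact_force: [-0.9, 0.4, 6.7]
opening: 0.0487
grip_force: 30.9
```

```bash
python3 -m handwheel '[{"tx":0,"ty":0,"tz":-10,"roll":0},{"tx":0,"ty":0,"tz":-25,"roll":-0.119},{"tx":0,"ty":0,"tz":-35,"roll":-0.119},{"tx":0,"ty":0,"tz":-30,"roll":-0.119},{"tx":0,"ty":0,"tz":0,"roll":-0.119},{"tx":0,"ty":0,"tz":0,"roll":-0.119},{"tx":0,"ty":0,"tz":0,"roll":-0.119},{"tx":0,"ty":0,"tz":0,"roll":-0.119},{"tx":0,"ty":0,"tz":0,"roll":-0.119},{"tx":0,"ty":0,"tz":0,"roll":-0.119},{"tx":0,"ty":0,"tz":0,"roll":-0.119},{"tx":0,"ty":0,"tz":0,"roll":-0.119}]'
python3 - <<'E'
from h import *
need(614.9,290,60,102.5)
held(265,297,225,330)
E
```

```text
t: 21.43
tool_pos: [0.4177, 0.1539, 0.1169]
tool_rot: [1.972, 2.445, 0.0]
contact_force: [-0.1, -0.1, -0.7]
opening: 0.0491
grip_force: 31.5
t 21.43 need [ 91.2 221.5  57. ] norm 246 roll -0.005 (or mod pi -0.005) q6 -0.03
tool frame x [-4.6 13.4 25.2] y [-6.   0.3  6.5] z [-48.5 -47.3 -42.  -12. ] 3339
```

```bash
python3 -m handwheel '[{"tx":11.4,"ty":27.7,"tz":0,"roll":0},{"tx":11.4,"ty":27.7,"tz":0,"roll":0},{"tx":11.4,"ty":27.7,"tz":0,"roll":0},{"tx":11.4,"ty":27.7,"tz":0,"roll":0},{"tx":11.4,"ty":27.7,"tz":0,"roll":0},{"tx":11.4,"ty":27.7,"tz":0,"roll":0},{"tx":11.4,"ty":27.7,"tz":0,"roll":0},{"tx":11.4,"ty":27.7,"tz":0,"roll":0},{"tx":0,"ty":0,"tz":30,"roll":0},{"tx":0,"ty":0,"tz":25,"roll":0},{"tx":0,"ty":0,"tz":0,"roll":0},{"tx":0,"ty":0,"tz":0,"roll":0}]'
python3 - <<'E'
from h import *
need(614.9,290,22,102.5)
E
```

```text
t: 22.48
tool_pos: [0.6142, 0.2883, 0.0594]
tool_rot: [-1.979, -2.436, 0.006]
contact_force: [-0.1, -0.5, -1.0]
opening: 0.0491
grip_force: 31.6
t 22.48 need [ 1.5  1.2 37.4] norm 37 roll -0.012 (or mod pi -0.012) q6 0.12
```

```bash
python3 -m handwheel '[{"tx":1.5,"ty":1,"tz":15,"roll":0},{"tx":0,"ty":0,"tz":10,"roll":0},{"tx":0,"ty":0,"tz":6,"roll":0},{"tx":0,"ty":0,"tz":3,"roll":0},{"tx":0,"ty":0,"tz":0,"roll":0},{"tx":0,"ty":0,"tz":0,"roll":0}]'
python3 -m handwheel '[{"tx":0,"ty":0,"tz":1,"roll":0},{"tx":0,"ty":0,"tz":0.5,"roll":0},{"tx":0,"ty":0,"tz":0,"roll":0},{"tx":0,"ty":0,"tz":0,"roll":0}]'
python3 -m handwheel '[{"tx":0,"ty":0,"tz":1,"roll":0},{"tx":0,"ty":0,"tz":0.5,"roll":0},{"tx":0,"ty":0,"tz":0,"roll":0},{"tx":0,"ty":0,"tz":0,"roll":0}]'
```

```text
t: 22.98
tool_pos: [0.6167, 0.2906, 0.0275]
tool_rot: [1.98, 2.439, 0.0]
contact_force: [-0.4, -0.1, -1.0]
opening: 0.0487
grip_force: 31.6
t: 23.32
tool_pos: [0.6168, 0.2906, 0.0261]
tool_rot: [1.979, 2.439, 0.001]
contact_force: [-0.3, 0.3, -2.0]
opening: 0.0489
grip_force: 31.6
t: 23.65
tool_pos: [0.6165, 0.2906, 0.0242]
tool_rot: [-1.979, -2.44, 0.0]
contact_force: [0.0, -0.6, -0.9]
opening: 0.0489
grip_force: 31.6
```

```bash
python3 -m handwheel '[{"tx":0,"ty":0,"tz":1,"roll":0},{"tx":0,"ty":0,"tz":0.5,"roll":0},{"tx":0,"ty":0,"tz":0,"roll":0},{"tx":0,"ty":0,"tz":0,"roll":0}]'
python3 -m handwheel '[{"tx":0,"ty":0,"tz":0.5,"roll":0},{"tx":0,"ty":0,"tz":0.5,"roll":0},{"tx":0,"ty":0,"tz":0,"roll":0},{"tx":0,"ty":0,"tz":0,"roll":0}]'
```

```text
t: 23.98
tool_pos: [0.6166, 0.2906, 0.0227]
tool_rot: [-1.979, -2.44, 0.0]
contact_force: [0.1, -1.0, -1.4]
opening: 0.0488
grip_force: 31.7
t: 24.32
tool_pos: [0.6167, 0.2906, 0.0225]
tool_rot: [1.979, 2.44, -0.0]
contact_force: [-3.3, -0.8, 5.5]
opening: 0.0488
grip_force: 32.0
```

```bash
python3 -m handwheel '[{"tx":0,"ty":0,"tz":0,"roll":0},{"tx":0,"ty":0,"tz":0,"roll":0},{"tx":0,"ty":0,"tz":0,"roll":0}]' 64
python3 -m handwheel '[{"tx":0,"ty":0,"tz":-12,"roll":0},{"tx":0,"ty":0,"tz":-30,"roll":0},{"tx":0,"ty":0,"tz":-36,"roll":0},{"tx":0,"ty":0,"tz":-36,"roll":0},{"tx":10,"ty":-29.5,"tz":0,"roll":0},{"tx":10,"ty":-29.5,"tz":0,"roll":0},{"tx":10,"ty":-29.5,"tz":0,"roll":0},{"tx":10,"ty":-29.5,"tz":0,"roll":0},{"tx":10,"ty":-29.5,"tz":0,"roll":0},{"tx":10,"ty":-29.5,"tz":0,"roll":0},{"tx":10,"ty":-29.5,"tz":0,"roll":0},{"tx":10,"ty":-29.5,"tz":0,"roll":0}]' 60
python3 -m handwheel '[{"tx":0,"ty":0,"tz":0,"roll":0.12},{"tx":0,"ty":0,"tz":0,"roll":0.12},{"tx":0,"ty":0,"tz":0,"roll":0.12},{"tx":0,"ty":0,"tz":0,"roll":0.12},{"tx":0,"ty":0,"tz":0,"roll":0.12},{"tx":0,"ty":0,"tz":0,"roll":0.12},{"tx":0,"ty":0,"tz":0,"roll":0.12},{"tx":0,"ty":0,"tz":0,"roll":0.12},{"tx":0,"ty":0,"tz":0,"roll":0.12},{"tx":0,"ty":0,"tz":0,"roll":0.12},{"tx":0,"ty":0,"tz":0,"roll":0.12},{"tx":0,"ty":0,"tz":0,"roll":0.12}]'
python3 -m handwheel '[{"tx":0,"ty":0,"tz":0,"roll":0.12},{"tx":0,"ty":0,"tz":0,"roll":0.11},{"tx":0,"ty":0,"tz":0,"roll":0},{"tx":0,"ty":0,"tz":0,"roll":0}]'
python3 - <<'E'
from h import *
im,P,l=comps('w11.png',zmin=.0085)
need(368.5,317.5,5,6)
E
```

```text
t: 24.57
tool_pos: [0.6166, 0.2906, 0.0215]
tool_rot: [1.979, 2.439, 0.0]
contact_force: [0.1, -0.1, -0.1]
opening: 0.0638
grip_force: 0.0
t: 25.57
tool_pos: [0.3679, 0.3203, 0.1366]
tool_rot: [1.98, 2.439, 0.002]
contact_force: [-0.5, -0.3, 0.4]
opening: 0.06
grip_force: 0.0
t: 26.57
tool_pos: [0.3694, 0.3204, 0.1367]
tool_rot: [-3.098, -0.52, -0.002]
contact_force: [1.0, 0.1, -0.4]
opening: 0.06
grip_force: 0.0
t: 26.9
tool_pos: [0.3694, 0.3204, 0.1365]
tool_rot: [-3.136, -0.174, -0.001]
contact_force: [0.1, 0.0, -0.2]
opening: 0.0596
grip_force: 0.0
[98. 26.] 5953 ctr [493.4 455. ] size [31.1 50.4] ang 37.4 zmax 104 [106.  83.  85.]
[282. 208.] 3058 ctr [368.5 317.5] size [91.1 27.7] ang 6.3 zmax 30 [132. 133. 130.]
[210. 271.] 661 ctr [368.4 351. ] size [22.9 13.9] ang 44.0 zmax 160 [64. 55. 46.]
[361. 273.] 884 ctr [345.6 248.9] size [107.4  54.8] ang 27.2 zmax 160 [47. 39. 46.]
[  7. 286.] 625 ctr [261.2 584.3] size [20.2 56.3] ang 86.3 zmax 16 [80. 82. 84.]
t 26.95 need [ -1.2   2.8 131.3] norm 131 roll 0.006 (or mod pi 0.006) q6 2.02
```

View pics/w11.png

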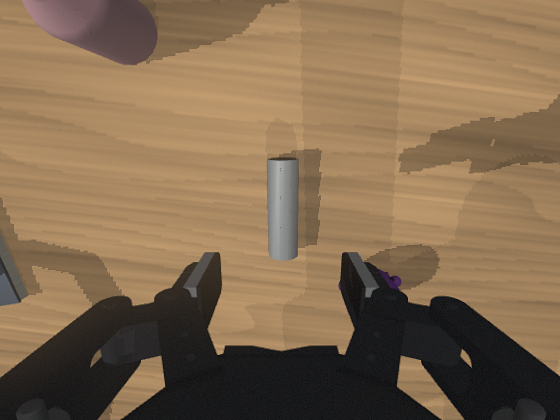

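The long tube is at (283,208), about 90 mm long. The purple head (385,285) and the bottle (95,25) are clear of the descent.

```bash
python3 -m handwheel '[{"tx":-1.2,"ty":2.5,"tz":32,"roll":0.005},{"tx":0,"ty":0,"tz":36,"roll":0},{"tx":0,"ty":0,"tz":34,"roll":0},{"tx":0,"ty":0,"tz":20,"roll":0},{"tx":0,"ty":0,"tz":9,"roll":0},{"tx":0,"ty":0,"tz":0,"roll":0},{"tx":0,"ty":0,"tz":0,"roll":0}]'
python3 -m handwheel '[{"tx":0,"ty":0,"tz":0,"roll":0},{"tx":0,"ty":0,"tz":0,"roll":0},{"tx":0,"ty":0,"tz":0,"roll":0},{"tx":0,"ty":0,"tz":0,"roll":0},{"tx":0,"ty":0,"tz":0,"roll":0},{"tx":0,"ty":0,"tz":0,"roll":0}]' 15 45
python3 -m handwheel '[{"tx":0,"ty":0,"tz":-15,"roll":0},{"tx":0,"ty":0,"tz":-36,"roll":0},{"tx":0,"ty":0,"tz":-36,"roll":0},{"tx":0,"ty":0,"tz":-36,"roll":0},{"tx":0,"ty":0,"tz":-30,"roll":0},{"tx":0,"ty":0,"tz":0,"roll":0},{"tx":0,"ty":0,"tz":0,"roll":0}]'
python3 - <<'E'
from h import *
held()
need(593.4,-203.9,120,13.2)
E
```

```text
t: 27.53
tool_pos: [0.3688, 0.318, 0.0055]
tool_rot: [-3.137, -0.163, -0.001]
contact_force: [-0.1, 0.4, 0.2]
opening: 0.06
grip_force: 0.0
t: 28.03
tool_pos: [0.3698, 0.3186, 0.007]
tool_rot: [-3.136, -0.162, -0.005]
contact_force: [-1.2, -0.9, 5.6]
opening: 0.0261
grip_force: 44.2
t: 28.62
tool_pos: [0.3696, 0.3185, 0.1608]
tool_rot: [-3.135, -0.162, -0.008]
contact_force: [-0.4, 0.8, -2.8]
opening: 0.0263
grip_force: 44.5
tool frame x [-23.6   1.3  23.7] y [-7.5  1.1  9.7] z [-22.1 -21.2 -20.2 -17.4] 3610
t 28.67 need [169.9 542.1  38.2] norm 569 roll -0.127 (or mod pi -0.127) q6 2.03
```

```bash
python3 -m handwheel '[{"tx":10,"ty":31.9,"tz":0,"roll":0},{"tx":10,"ty":31.9,"tz":0,"roll":0},{"tx":10,"ty":31.9,"tz":0,"roll":0},{"tx":10,"ty":31.9,"tz":0,"roll":0},{"tx":10,"ty":31.9,"tz":0,"roll":0},{"tx":10,"ty":31.9,"tz":0,"roll":0},{"tx":10,"ty":31.9,"tz":0,"roll":0},{"tx":10,"ty":31.9,"tz":0,"roll":0},{"tx":10,"ty":31.9,"tz":0,"roll":0},{"tx":10,"ty":31.9,"tz":0,"roll":0},{"tx":10,"ty":31.9,"tz":0,"roll":0},{"tx":10,"ty":31.9,"tz":0,"roll":0}]'
python3 -m handwheel '[{"tx":10,"ty":31.9,"tz":0,"roll":0},{"tx":10,"ty":31.9,"tz":0,"roll":0},{"tx":0,"ty":0,"tz":0,"roll":-0.064},{"tx":0,"ty":0,"tz":0,"roll":-0.064},{"tx":0,"ty":0,"tz":0,"roll":0}]'
python3 - <<'E'
from h import *
comps(zmin=.014)
need(593.4,-203.9,60,13.2)
E
```

```text
t: 29.67
tool_pos: [0.5259, -0.0521, 0.155]
tool_rot: [-3.136, -0.162, 0.007]
contact_force: [-0.5, -0.7, -0.9]
opening: 0.0263
grip_force: 44.7
t: 30.08
tool_pos: [0.5521, -0.1124, 0.1548]
tool_rot: [-3.118, -0.362, 0.007]
contact_force: [-0.1, 0.2, -1.2]
opening: 0.0267
grip_force: 44.7
[168. 121.] 1285 ctr [601.2   1.5] size [83.2 13.4] ang 79.5 zmax 20 [105.  84.  72.]
[373. 181.] 603 ctr [ 590.9 -193. ] size [81.5  4.9] ang 13.3 zmax 25 [181. 179. 177.]
[396. 180.] 644 ctr [ 595.9 -214. ] size [81.8  5. ] ang 14.0 zmax 24 [176. 175. 173.]
[455. 186.] 2546 ctr [ 606.4 -263.3] size [54.5 27.7] ang 14.0 zmax 49 [ 98. 100.  99.]
[278. 182.] 141 ctr [ 594.6 -102.3] size [ 0.8 25. ] ang 14.1 zmax 160 [76. 68. 60.]
t 30.13 need [19.6 99.1 94.8] norm 139 roll -0.001 (or mod pi -0.001) q6 1.01
```

```bash
python3 -m handwheel '[{"tx":4.9,"ty":24.8,"tz":0,"roll":0},{"tx":4.9,"ty":24.8,"tz":0,"roll":0},{"tx":4.9,"ty":24.8,"tz":0,"roll":0},{"tx":4.9,"ty":24.6,"tz":0,"roll":0},{"tx":0,"ty":0,"tz":30,"roll":0},{"tx":0,"ty":0,"tz":35,"roll":0},{"tx":0,"ty":0,"tz":25,"roll":0},{"tx":0,"ty":0,"tz":0,"roll":0},{"tx":0,"ty":0,"tz":0,"roll":0}]'
python3 - <<'E'
from h import *
need(593.4,-203.7,25.5,13.2)
E
```

```text
t: 30.88
tool_pos: [0.5933, -0.2026, 0.065]
tool_rot: [-3.118, -0.362, 0.008]
contact_force: [-0.0, 0.8, -0.5]
opening: 0.0263
grip_force: 44.9
t 30.88 need [ 0.   1.2 39.5] norm 40 roll 0.001 (or mod pi 0.001) q6 0.89
```

```bash
python3 -m handwheel '[{"tx":0,"ty":0.8,"tz":18,"roll":0},{"tx":0,"ty":0,"tz":12,"roll":0},{"tx":0,"ty":0,"tz":6,"roll":0},{"tx":0,"ty":0,"tz":3,"roll":0},{"tx":0,"ty":0,"tz":1,"roll":0},{"tx":0,"ty":0,"tz":0,"roll":0},{"tx":0,"ty":0,"tz":0,"roll":0}]'
```

```text
t: 31.47
tool_pos: [0.5961, -0.205, 0.0288]
tool_rot: [3.12, 0.362, 0.002]
contact_force: [-0.2, -0.4, -0.2]
opening: 0.0266
grip_force: 44.9
```

```bash
python3 -m handwheel '[{"tx":-2,"ty":-0.8,"tz":1,"roll":0},{"tx":0,"ty":0,"tz":1,"roll":0},{"tx":0,"ty":0,"tz":1,"roll":0},{"tx":0,"ty":0,"tz":0,"roll":0},{"tx":0,"ty":0,"tz":0,"roll":0}]'
```

```text
t: 31.88
tool_pos: [0.5939, -0.2048, 0.0271]
tool_rot: [3.12, 0.362, 0.001]
contact_force: [-4.9, 2.2, 8.3]
opening: 0.0262
grip_force: 45.9
```

```bash
python3 -m handwheel '[{"tx":0,"ty":0,"tz":0,"roll":0},{"tx":0,"ty":0,"tz":0,"roll":0},{"tx":0,"ty":0,"tz":0,"roll":0}]' 42
python3 -m handwheel '[{"tx":0,"ty":0,"tz":-20,"roll":0},{"tx":0,"ty":0,"tz":-36,"roll":0},{"tx":0,"ty":0,"tz":-36,"roll":0},{"tx":0,"ty":0,"tz":-36,"roll":0},{"tx":-36,"ty":0,"tz":-20,"roll":0},{"tx":-36,"ty":0,"tz":0,"roll":0},{"tx":-36,"ty":0,"tz":0,"roll":0},{"tx":0,"ty":0,"tz":0,"roll":0}]'
python3 - <<'E'
from h import *
comps(zmin=.030,zmax=.08); print()
for n in ['scene','side']:
    im,P,l=comps(zmin=.009,n=n,zmax=.1,area=90,save=f'end_{n}.png'); print()
c=lambda f,a,b,w,h:cv2.resize(cv2.imread(f'pics/end_{f}.png')[b:b+h,a:a+w],(800,int(800*h/w)))
cv2.imwrite('pics/end.png',np.vstack([c('scene',160,180,220,160),])[:600])
E
```

```text
t: 32.13
tool_pos: [0.5935, -0.2045, 0.0249]
tool_rot: [3.12, 0.362, 0.0]
contact_force: [0.6, 0.0, -0.1]
opening: 0.042
grip_force: 0.0
t: 32.8
tool_pos: [0.4835, -0.2295, 0.1717]
tool_rot: [-3.12, -0.358, 0.006]
contact_force: [0.3, 0.5, -0.1]
opening: 0.042
grip_force: 0.0
[279.  72.] 3770 ctr [ 592.3 -203.8] size [89.8 28. ] ang 13.4 zmax 49 [133. 135. 134.]
[351.  74.] 2318 ctr [ 606.2 -264. ] size [55.  27.7] ang 13.6 zmax 49 [126. 129. 128.]
[522. 247.] 1525 ctr [ 492.9 -484.7] size [48.6 48.4] ang 61.2 zmax 38 [43. 44. 40.]

[418.  28.] 216 ctr [-2170.5 -1160.3] size [196.7  80.9] ang 84.6 zmax 97 [158. 147. 141.]
[512.  46.] 1112 ctr [-2167.   -412.6] size [734.2  71.9] ang 89.9 zmax 92 [158. 147. 141.]
[330.  81.] 2381 ctr [-684.3 -733.6] size [360.  871.2] ang 81.2 zmax 100 [108.  85.  58.]
[141.  85.] 904 ctr [  100.6 -1549.7] size [302.8 294.2] ang 89.4 zmax 29 [150. 139. 136.]
[18. 92.] 617 ctr [  681.7 -1858. ] size [223.8 198. ] ang 63.3 zmax 100 [88. 57. 34.]
[339.  96.] 198 ctr [-424.  -572.5] size [124.7  51.2] ang 71.0 zmax 100 [94. 53. 12.]
[351. 100.] 163 ctr [-
[... 2559 characters left out ...]
.]
[129. 218.] 2070 ctr [  4.5 -23.2] size [205.3 167.3] ang 10.5 zmax 100 [72. 39. 30.]
[415. 213.] 275 ctr [ 839.6 -122.7] size [52.3 75.3] ang 23.3 zmax 20 [ 79. 124.  76.]
[343. 237.] 432 ctr [ 590.9 -205.9] size [92.5 29.9] ang 12.3 zmax 48 [116. 114. 111.]
[355. 252.] 290 ctr [ 604.2 -265.2] size [54.7 29.4] ang 11.8 zmax 47 [112. 110. 107.]
[474. 288.] 1272 ctr [ 867.9 -421.5] size [110.6 107.8] ang 61.1 zmax 25 [145. 149. 146.]
[334. 331.] 661 ctr [ 490.2 -484.9] size [66.8 65.3] ang 74.7 zmax 36 [53. 46. 35.]
[317. 410.] 1231 ctr [ 407.5 -668. ] size [ 43.6 131.4] ang 81.0 zmax 59 [139.  90.  48.]
[447. 411.] 806 ctr [ 657.1 -702.4] size [41.4 98.5] ang 79.5 zmax 36 [146. 142. 134.]
```

View pics/end.png

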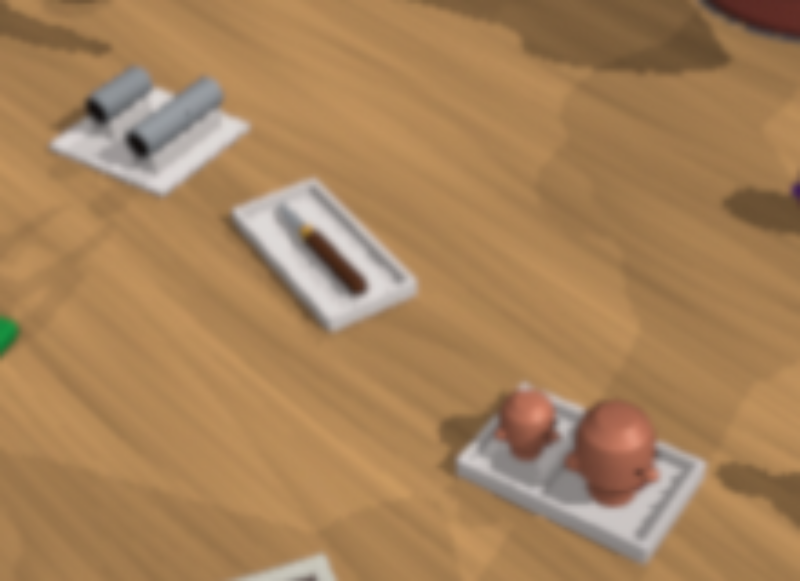

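The final crop shows everything in place: both tubes on their rails (120,95 and 175,118), the knife in its tray (325,250), and both heads upright in their bays (528,420 and 615,450). The stone and the bottle have not moved.

```bash
python3 -c "
from station import ctrl
print(ctrl.finish_job())"
```

```text
the job is handed in; nothing more can be done
None
```

I handed the job in at about 33 s of the 136 s allowed, with all five things in their places in the last camera check and the bottle and stone untouched; the hand-in did not report a verdict.

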